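Stagger the washed seed trays to dry

ROBOT

A 6-joint arm with a two-finger parallel gripper is mounted at the origin on a cart in front of the work surface, level with it; the furniture and walls round the work are solid. World frame = base frame: x ahead of the robot, y to its left, z up, the work surface at z = 0. Lengths are in mm, angles in rad, forces in N, time in s.
With the tool pointing down it reaches from about 400 to 825 mm from the base axis. Payload 7 kg.
Tool frame: the origin (TCP) lies on the front face of the gripper's body, between the roots of the fingers; the fingertips stand robot.tip_reach ahead of it and the grasp point (between the pads) lies 47 mm ahead of it (robot.tip_reach is the distance from the TCP to the fingertips, in mm); z points along the fingers, y is the line along which they close (so a half turn about z gives the same grasp; the last joint's range is limited). The gripper opens to 88 mm and grips with 3 to 60 N. Pads are 19 mm wide; open, the fingers measure 130 mm over their backs; the gripper's body (78 mm by 193 mm) begins 47 mm behind the grasp point.
Start: joints at [-0.946, 0.359, 0.012, 0, -1.224, -0.288], TCP at [223.039, -637.063, 292.161] pointing down, gripper open.
Joint ranges: [-3.07, 3.07], [-1.43, 2.12], [-1.02, 1.25], [-3.03, 1.67], [-3.05, -0], [-3.03, 3.03]. Speed limits (rad/s): [2.39, 2.39, 3.01, 3.14, 3.14, 3.14].

INTERFACE

Orientations are given as a unit quaternion [w, x, y, z].
In Python, from rig import sensors, eyes, workorder, spotter, robot gives the robot as it stands.
- The arm moves only by the shell command python3 -m crank 'ROWS' [OPENING] [FORCE]. ROWS is a JSON object of lists of equal length, an entry for each row: "delta_pos": the shift along the tool's x, y, z as a fraction of full scale, a list of three; "turn": the turn, a rotation vector about the tool's x, y, z as a fraction of full scale, a list of three. A call has 1 to 20 rows; each row is the pose to reach, as a shift and turn from the pose commanded when the call began, along the tool's axes at that moment, turning the shorter way round; what a row does not reach only later rows make up. Full scale, the value 1, is 0.75 m for a shift and pi rad for a turn. A row lasts 1/10 s, in which the tool goes at most 50 mm and 8.59 degrees, less where a joint would pass 70% of its speed; a pose out of reach is approached as far as the arm can. A call with a number of a shift or a turn outside -1 to 1 is refused whole. A call with a gripper value outside its range is refused whole. OPENING is the opening, from -1 (shut) to 1 (fully open), set as the call begins (- or left out, the last holds). The fingers move at their own pace and stop on an object; FORCE is the grip in N (left out, the last holds). Time passes only in rows, so rows that repeat a pose let the fingers close. It gives the time, the measured TCP pose, the force, the opening and the grip force at its end, in the units of the state.
- sensors.get_obs(): the state, without advancing time (a new reading comes with each control period).
- eyes.camera(name): name is "scene" or "side" or "wrist"; returns a dict with "color" (400x640x3 uint8, red, green, blue), "intrinsics" (3x3 intrinsics, pixels), "extrinsics" (4x4, takes a point from camera to world coordinates); the wrist camera has in their place "mount" (4x4, takes a point from camera to tool coordinates, whose origin is the TCP and whose axes are the flange's). Camera axes: x right, y down, z forward; pixel columns grow to the right and rows downward; lengths in mm; the calibration is good to about 2 mm. A picture is of the moment at which its call begins: read the wrist's pose just before it. There is no depth.
- workorder.finish_job(): hands the job in; it is judged then, once.
Trained networks look in a picture, given as the dict that the camera call returned (one of the last four; its "shot" number tells which), for a name from the list of things; names that differ only in an ending like _2 or _b are one class to them, and where a whole thing is asked for, a point or a joint stands for the part that bears it (a point fixed in the world has none). Each returns a list of dicts, best first, with "p" (0 to 1); they miss things now and then, are a little off and sometimes report something else, mostly with a low value. They report only what shows in the picture. A call takes as long as a camera call.
- spotter.cut_out(target, picture): "pixels" (400x640 bool, what is visible of it) and "box" ([left, top, right, bottom] in pixels, round what is visible of it).
The state is a dict: "clock": time; "q": joint angles; "dq": joint speeds; "effort": joint torques, N m; "tcp_pos": TCP position; "ee_rot": TCP orientation; "wrist_force": force on the tool from outside, world axes, zero at the start; "wrist_torque": the same for the moment, N m; "gripper_width": finger opening in mm; "gripper_force": force on a finger pad.
Only numpy, scipy, OpenCV 4.12 (cv2) and the standard library are available. Lean on these libraries where they do the work, as an engineer would, in place of code of your own. Each camera call takes 0.05 s, during which the arm holds its last target. There are 200 camera calls.

TASK

The wooden seed trays have been washed: take the scrub brush off the bottom tray and stand it on the bench, bristles down and clear of the trays. Then stack the other three trays on the bottom one to dry, deepest first and shallowest on top, zigzag: each shifted lengthwise one step, to the opposite side from the one beneath (either side first), so that a channel between its cleats drops over the end board below and air gets in at an open end. Seat each fully, and leave the bottom tray, the head lamp and the upturned clay pot by the toolbox where they are.

Things in the scene. Friction and masses are not known exactly. Their poses are not given: they have to be found in the camera images.
- bottom_tray: light-wood open seed flat under the scrub brush, 160 long (y) x 62 wide (x) x 64 mm high. Origin: under its centre, in the plane of its feet (on the bench); z up. Walls level at the rim: side boards 8 mm, end boards 10 mm thick (centred at y = +-75); inside 46 mm wide, floor 14 mm above the feet. Loose, 0.18 to 0.33 kg, held by friction only. The same turned half round, as are all trays
- deep_tray: flat like bottom_tray, 160x62x64 mm, 0.18 to 0.33 kg, free on the bench; goes second. Origin, axes, boards as bottom_tray. Every tray's underside lies 8 mm above its feet: four cross cleats (8 mm high, 8 thick along y, 40 wide along x) at y = -55, -31, 31, 55 mm, so each pair leaves a 16 mm channel centred at y = +-43. Seated: origin 56 mm above bottom_tray's, 32 mm along its y, either way
- middle_tray: the same flat but 52 mm high over all (44 mm walls on 8 mm cleats), 0.15 to 0.29 kg, free on the bench; goes third. Shifted 32 mm along y, one channel straddles the end board below, the other cleats hang inside the lower tray and the side boards rest on its rim; play about 3 mm each way. Seated: origin 56 mm above deep_tray's, centre back over bottom_tray
- shallow_tray: the same flat but 40 mm high over all (32 mm walls on 8 mm cleats), 0.13 to 0.25 kg, free on the bench; goes on top. Origin and axes as bottom_tray. Seated: origin 44 mm above middle_tray's, centre back over deep_tray. Grip any tray across its 62 mm width at mid-length, fingertips above its underside (8 mm up), for the tray below is as wide
- scrub_brush: purple scrub brush, 62 wide (x) x 160 long (y) x 92 mm high, 0.1 kg, bristles down on bottom_tray's rim, roughly along it. Origin: centre of the bristle underside, z up. On top a bridge handle along y: bar 22 mm wide, 80 long, its top at 92 mm; pinch it across x from above, fingertips 62 to 72 mm up. Act as if solid: below the bar the sides slope out to 46 mm wide at 43 mm height
- free_bench (a point): a point on the bench left of the trays, with free surface round it: the brush can stand here, for instance, lengthwise ahead of the robot (along world x); any other free place will do. The red toolbox behind bottom_tray is fixed, 216 mm high, its front at world x = 0.53 (latches 0.51), from y = -0.37 to 0.11
- head_lamp: bystander: head lamp with strap, 110x104x42 mm, on the bench right of the work; origin centre of its underside; leave it alone
- clay_pot_5: bystander: washed clay flower pot upside down, 84 mm wide, 74 mm high, between the toolbox and the far tray; origin centre of its underside; leave it alone

How it is judged:
By the outcome, as a careful person would: the job done as asked, in the order asked, and still so for the second after the job is handed in, with the robot touching nothing.
It also fails if it takes over 72 s, if anything falls off the work surface, if the arm or the gripper's body presses on something with over 40 N, if the wrist force passes 120 N, or if a joint passes its speed limit or range.

## Working session

There is one attempt and no reset: what is moved stays moved. The work goes in short steps, Python scripts to look and compute and a shell command to move; the robot and the scene stay as the last step left them, time stands still between calls to the robot, and variables do not carry over. Pictures are saved under pics/ and viewed, at most 10 in all, crops included, and the job is handed in when it is done.

```bash
ls; mkdir -p pics; cat > h.py <<'E'
import numpy as np, cv2
from rig import sensors, eyes, workorder, spotter, robot
E
python3 - <<'E'
from h import *
o=sensors.get_obs(); print(o, robot.tip_reach)
s=eyes.camera("scene"); d=eyes.camera("side")
for n,p in(("scene",s),("side",d)):
    cv2.imwrite(f"pics/{n}0.png",p["color"][:,:,::-1]); print(n,p["intrinsics"],p["extrinsics"])
    for t in["bottom_tray","deep_tray","middle_tray","shallow_tray","scrub_brush","head_lamp","clay_pot_5"]:
        print(t,[(round(r["p"],2),r["box"]) for r in spotter.cut_out(t,p)][:4])
w=eyes.camera("wrist");print(w["mount"],w["intrinsics"])
E
```

```text
pics
{'clock': 0.0, 'q': array([-9.45908313e-01,  3.59379774e-01,  1.10727132e-02, -3.39180724e-04,
       -1.22409101e+00, -2.88082746e-01]), 'dq': array([-1.73620828e-04, -8.72299092e-06, -8.22641227e-04, -6.79862018e-05,
       -2.56865555e-04,  3.06795297e-04]), 'effort': array([ 6.44206175e-04, -5.82722890e+01,  2.93045729e+01,  6.99727133e+00,
        6.83208142e-03, -1.44741675e-04]), 'tcp_pos': array([ 222.91823556, -636.73382028,  291.23519967]), 'ee_rot': array([-2.09894664e-04, -1.67550801e-01,  9.85863105e-01,  7.89154144e-04]), 'wrist_force': array([-0.44288563, -0.03061989, -0.30487495]), 'wrist_torque': array([ 0.03007506,  0.06335271, -0.01252113]), 'gripper_force': 0.0, 'gripper_width': 87.73875856663305} 65.60000000000001
scene [[468.87748593   0.         316.52099543]
 [  0.         468.87748593 196.21376989]
 [  0.           0.           1.        ]] [[-8.51167806e-01 -2.53870435e-01  4.59416116e-01 -8.97774998e+01]
 [-5.24844268e-01  4.23645885e-01 -7.38283589e-01  1.02395901e+03]
 [-7.20137126e-03 -8.69525138e-01 -4.93836181e-01  7.45371893e+02]
 [ 0.00000000e+0
[... 929 characters left out ...]
9.3, 302.3]), (0.36, [352.6, 147.5, 359.8, 154.1])]
middle_tray [(0.73, [368.3, 146.1, 401.2, 172.6])]
shallow_tray [(0.68, [267.3, 244.3, 307.4, 301.7])]
scrub_brush [(0.71, [362.7, 169.0, 383.4, 209.3])]
head_lamp [(0.42, [350.1, 145.8, 355.3, 154.9])]
clay_pot_5 [(0.89, [245.5, 213.5, 276.6, 246.6])]
[[ 5.41520819e-04 -9.53579045e-01 -3.01142344e-01  8.23053866e+01]
 [ 9.99999701e-01  6.82485712e-04 -3.62896212e-04  1.03105068e+00]
 [ 5.51575570e-04 -3.01142057e-01  9.53579130e-01 -9.13137304e+01]
 [ 0.00000000e+00  0.00000000e+00  0.00000000e+00  1.00000000e+00]] [[283.2733641    0.         324.56427821]
 [  0.         283.2733641  197.41623364]
 [  0.           0.           1.        ]]
```

View pics/scene0.png

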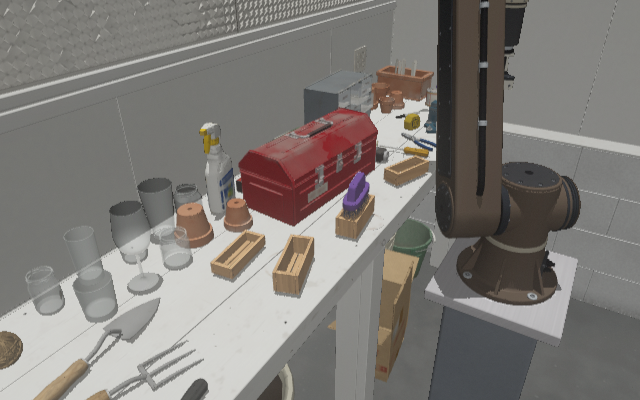

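View pics/side0.png

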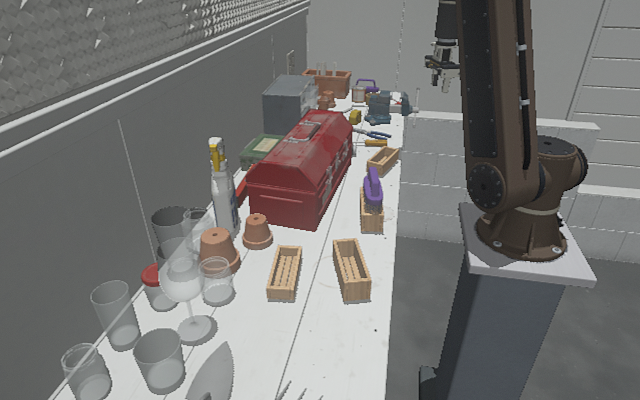

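The scene shows the brush on the bottom tray at about (355,210), with the deep tray at (293,263), the shallow at (238,255), the middle at (406,170) and the pot at (238,214). The side view agrees with this. Next I fit poses by matching silhouettes.

```bash
cat >> h.py <<'E'
from scipy.optimize import minimize
from scipy.spatial.transform import Rotation as R
def box(w,l,z0,z1): return np.array([[x*w/2,y*l/2,z] for x in(-1,1) for y in(-1,1) for z in(z0,z1)],float)
def tray(h): return [box(62,160,8,h),box(40,118,0,h)]
SH=dict(bottom_tray=tray(64),deep_tray=tray(64),middle_tray=tray(52),shallow_tray=tray(40),
 scrub_brush=[np.vstack([box(62,160,0,25),box(46,150,30,43)]),np.vstack([box(46,140,40,43),box(22,80,60,92)])],clay_pot_5=[box(78,78,0,74)],head_lamp=[box(104,110,0,42)])
def snap(n):
    o=sensors.get_obs(); p=eyes.camera(n)
    if n=="wrist":
        T=np.eye(4); T[:3,:3]=R.from_quat(np.roll(o["ee_rot"],-1)).as_matrix(); T[:3,3]=o["tcp_pos"]
        p["X"]=T@p["mount"]
    else: p["X"]=p["extrinsics"]
    return p
def proj(p,P):
    X=np.linalg.inv(p["X"]); c=P@X[:3,:3].T+X[:3,3]; u=c@p["intrinsics"].T
    return u[:,:2]/np.maximum(u[:,2:],1)
def ray(p,uv,z):
    d=p["X"][:3,:3]@np.linalg.solve(p["intrinsics"],[uv[0],uv[1],1]); c=p["X"][:3,3]
    return c+d*(z-c[2])/d[2]
def world(P,v,z0): 
    c,s=np.cos(v[2]),np.sin(v[2]); return P@np.array([[c,s,0],[-s,c,0],[0,0,1]])+[v[0],v[1],z0]
def sil(p,name,v,z0):
    m=np.zeros((400,640),np.float32)
    M=np.zeros((1600,2560),np.uint8)
    for P in SH[name]:
        h=cv2.convexHull(((proj(p,world(P,v,z0))+.5)*4).astype(np.float32))
        cv2.fillConvexPoly(M,np.round(h*16).astype(np.int32),255,shift=4)
    return cv2.resize(M,(640,400),interpolation=cv2.INTER_AREA)/255.
def fit(name,pics,z0=0,start=None,pmin=.3,occ=None):
    ms=[]
    for p in pics:
        r=spotter.cut_out(name,p)
        if r and r[0]["p"]>pmin: ms.append((p,r[0]["pixels"].astype(float)))
    if not ms: return None
    def cost(v):
        c=0
        for p,m in ms:
            s=sil(p,name,v,z0)
            if occ is not None: # occ: list of masks to ignore, by shot
                k=occ.get(p["shot"]); s=s*(~k) if k is not None else s
            c+=np.abs(s-m).sum()/(m.sum()+s.sum()+1)
        return c/len(ms)
    best=None
    p,m=ms[0]; ys,xs=np.nonzero(m); g=ray(p,(xs.mean(),ys.mean()),z0+25)
    st=[start] if start is not None else [[g[0],g[1],a] for a in(-1.2,-.6,0,.6,1.2,1.57)]
    for s0 in st:
        s0=np.array(s0,float)
        S=np.vstack([s0,s0+[25,0,0],s0+[0,25,0],s0+[0,0,.3]])
        r=minimize(cost,s0,method="Nelder-Mead",options=dict(initial_simplex=S,xatol=.05,fatol=1e-5,maxiter=150))
        if best is None or r.fun<best.fun: best=r
    return best.x,best.fun,len(ms)
E
time python3 - <<'E'
from h import *
ps=[snap("scene"),snap("side")]
occ={}
for p in ps:
    r=spotter.cut_out("scrub_brush",p); occ[p["shot"]]=cv2.dilate(r[0]["pixels"].astype(np.uint8),np.ones((3,3)))>0
for n in["deep_tray","middle_tray","shallow_tray","clay_pot_5","bottom_tray","scrub_brush"]:
    for q in (ps,ps[:1],ps[1:]):
        r=fit(n,q,64 if n=="scrub_brush" else 0,occ=occ if n=="bottom_tray" else None)
        if r: print(n,np.round(r[0],2),round(r[1],3))
E
```

```text
deep_tray [4.4357e+02 2.7303e+02 3.2000e-01] 0.021
deep_tray [4.4471e+02 2.7190e+02 3.3000e-01] 0.023
deep_tray [4.4317e+02 2.7388e+02 3.3000e-01] 0.015
middle_tray [ 406.48 -356.23    2.83] 0.062
middle_tray [ 410.82 -359.76    2.82] 0.03
middle_tray [ 4.0500e+02 -3.5681e+02 -3.2000e-01] 0.062
shallow_tray [5.9705e+02 3.0148e+02 1.1000e-01] 0.022
shallow_tray [5.9827e+02 2.9967e+02 1.2000e-01] 0.02
shallow_tray [5.9688e+02 3.0175e+02 1.1000e-01] 0.017
clay_pot_5 [710.63 170.77   0.72] 0.189
clay_pot_5 [709.66 168.82  -0.85] 0.155
clay_pot_5 [7.1054e+02 1.7065e+02 3.5000e-01] 0.157
bottom_tray [ 4.2024e+02 -7.0600e+00  1.2000e-01] 0.528
bottom_tray [ 4.7294e+02 -1.1402e+02  3.4000e-01] 0.999
bottom_tray [ 4.203e+02 -7.160e+00  1.300e-01] 0.056
scrub_brush [ 4.3178e+02 -3.0840e+01  3.3000e-01] 0.226
scrub_brush [ 4.3277e+02 -2.9320e+01  3.6000e-01] 0.113
scrub_brush [ 4.2033e+02 -5.0230e+01  6.0000e-02] 0.232
real	1m56.916s
user	2m2.138s
sys	0m53.627s
```

```bash
cat >> h.py <<'E'
def go(*W):
    """W: (x,y,z,a[,tilt]) a = world angle (deg) of the tool's x axis, tool down; tilt deg about tool x. prints rows"""
    o=sensors.get_obs(); R0=R.from_quat(np.roll(o["ee_rot"],-1)); p0=o["tcp_pos"]
    pp,pr=p0,R0
    for w in W:
        a=np.radians(w[3]); x=np.array([np.cos(a),np.sin(a),0]); z=np.array([0,0,-1.]); y=np.cross(z,x)
        Rt=R.from_matrix(np.c_[x,y,z])*R.from_rotvec([np.radians(w[4]) if len(w)>4 else 0,0,0])
        d=R0.inv().apply(np.array(w[:3])-p0)/750; t=(R0.inv()*Rt).as_rotvec()/np.pi
        n=max(np.linalg.norm(np.array(w[:3])-pp)/50,np.degrees((pr.inv()*Rt).magnitude())/8.59)
        print(w,"d",np.round(d,4).tolist(),"t",np.round(t,4).tolist(),"rows",round(n,1)); pp,pr=np.array(w[:3]),Rt
E
python3 - <<'E'
from h import *
go((400,-300,350,-83),(400,-40,350,-83))
E
```

```text
(400, -300, 350, -83) d [-0.3712, 0.3462, -0.0771] t [-0.0, 0.0, -0.4317] rows 9.0
(400, -40, 350, -83) d [-0.4857, 0.6734, -0.0771] t [-0.0, 0.0, -0.4317] rows 5.2
```

```bash
python3 -m crank '{"delta_pos":[[-0.371,0.346,-0.077],[-0.371,0.346,-0.077],[-0.371,0.346,-0.077],[-0.371,0.346,-0.077],[-0.371,0.346,-0.077],[-0.371,0.346,-0.077],[-0.371,0.346,-0.077],[-0.371,0.346,-0.077],[-0.371,0.346,-0.077],[-0.371,0.346,-0.077],[-0.371,0.346,-0.077]],"turn":[[0,0,-0.432],[0,0,-0.432],[0,0,-0.432],[0,0,-0.432],[0,0,-0.432],[0,0,-0.432],[0,0,-0.432],[0,0,-0.432],[0,0,-0.432],[0,0,-0.432],[0,0,-0.432]]}' 1
python3 - <<'E'
from h import *
p=snap("wrist"); r=fit("middle_tray",[p],0,start=[408,-358,-.32]); print(r)
cv2.imwrite("pics/w1.png",p["color"][:,:,::-1])
go((400,-40,350,-83))
E
```

```text
clock: 3.35
tcp_pos: [399.8, -300.3, 349.9]
ee_rot: [-0.0, 0.748, -0.664, 0.0]
wrist_force: [-0.1, 1.1, -0.7]
gripper_width: 87.4
gripper_force: 0.0
(array([ 4.07563232e+02, -3.55152861e+02, -3.37017088e-01]), np.float64(0.015387244272244959), 1)
(400, -40, 350, -83) d [-0.3451, -0.0418, -0.0003] t [0.0001, 0.0, -0.0011] rows 5.2
```

```bash
python3 -m crank '{"delta_pos":[[-0.345,-0.042,0],[-0.345,-0.042,0],[-0.345,-0.042,0],[-0.345,-0.042,0],[-0.345,-0.042,0],[-0.345,-0.042,0],[-0.345,-0.042,0]],"turn":[[0,0,0],[0,0,0],[0,0,0],[0,0,0],[0,0,0],[0,0,0],[0,0,0]]}'
python3 - <<'E'
from h import *
p=snap("wrist")
cv2.imwrite("pics/w2.png",p["color"][:,:,::-1])
b=spotter.cut_out("scrub_brush",p); print([(r["p"],r["box"]) for r in b])
r=fit("scrub_brush",[p],64,start=[425,-20,.1]); print(r)
occ={p["shot"]:cv2.dilate(b[0]["pixels"].astype(np.uint8),np.ones((3,3)))>0}
r=fit("bottom_tray",[p],0,start=[420,-7,.12],occ=occ); print(r)
print(spotter.cut_out("bottom_tray",p)[0]["box"])
E
```

```text
clock: 4.15
tcp_pos: [399.4, -38.5, 350.0]
ee_rot: [-0.0, 0.75, -0.662, 0.0]
wrist_force: [-0.6, 0.4, -0.7]
gripper_width: 87.8
gripper_force: 0.0
[(0.57, [285.5, 143.8, 327.7, 258.3])]
(array([4.16308389e+02, 8.16594258e+00, 1.77619376e-01]), np.float64(0.1471324648959567), 1)
(array([ 4.20338150e+02, -3.04687216e+00,  1.28467019e-01]), np.float64(0.08884981684981685), 1)
[278.3, 130.0, 329.1, 245.0]
```

View pics/w2.png

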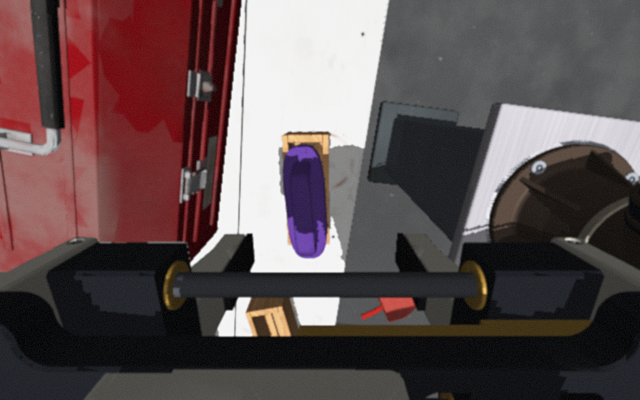

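The wrist view shows the brush over the tray at about (305,200), slightly skewed to it, and the toolbox latches at (200,85) and (195,182). A crop should give me the handle bar.

```bash
python3 - <<'E'
import cv2
p=cv2.imread("pics/w2.png"); c=p[120:270,170:350]; c=cv2.convertScaleAbs(c,alpha=2.0,beta=10); cv2.imwrite("pics/c2.png",cv2.resize(c,None,fx=4,fy=4,interpolation=cv2.INTER_CUBIC)[:, :720])
E
python3 - <<'E'
from h import *
p=snap("wrist")
def rx(uv,x):
    d=p["X"][:3,:3]@np.linalg.solve(p["intrinsics"],[uv[0],uv[1],1]); c=p["X"][:3,3]; return np.round(c+d*(x-c[0])/d[0])
for uv in [(211,85),(207,180),(190,180),(240,20),(220,230)]: print(uv,rx(uv,510),rx(uv,530))
E
```

```text
(211, 85) [ 510. -129.  173.] [ 530. -130.  120.]
(207, 180) [510. -44. 183.] [530. -29. 132.]
(190, 180) [510. -53. 218.] [530. -40. 174.]
(240, 20) [ 510. -200.   91.] [ 530. -216.   22.]
(220, 230) [510.  23. 146.] [530.  52.  88.]
```

View pics/c2.png

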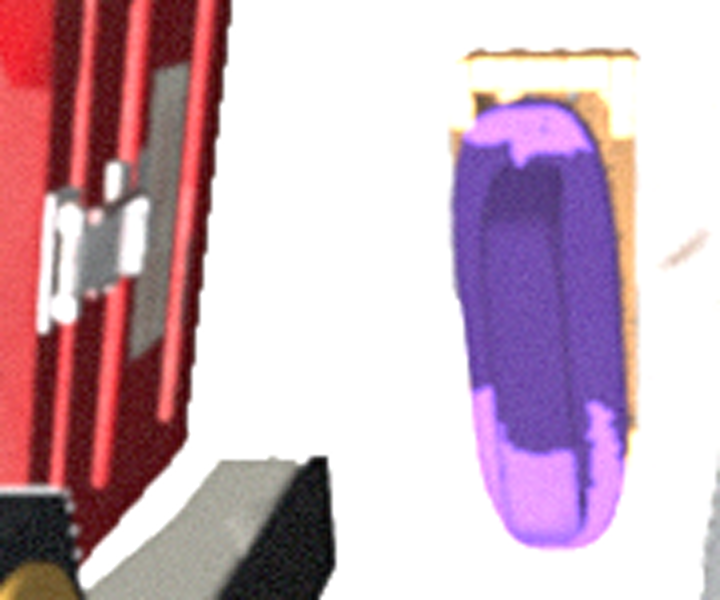

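```bash
python3 - <<'E'
from h import *
p=snap("wrist"); print(p["X"][:3,3])
A,B=ray(p,(300.5,177.5),154),ray(p,(305.5,250),154); print(A,B, "yaw",np.arctan2(-(B-A)[0],(B-A)[1]))
C=ray(p,(300.1,166),154);D=ray(p,(305.8,255),154);print(C,D,(C+D)/2)
# visible tray corners at rim z=64 (crop px: right-far corner (637,57), left (468,57))
for c in [(637,55),(466,55),(637,430)]: print(ray(p,(170+c[0]/4,120+c[1]/4),64))
E
```

```text
[ 408.76120861 -121.3557212   441.06521797]
[424.93204892 -49.99961432 154.        ] [411.34757996  32.91590944 154.        ] yaw 0.16239233201166103
[426.49134132 -62.01067889 154.        ] [410.37478214  39.1680725  154.        ] [418.43306173 -11.42130319 154.        ]
[398.36740779 -90.38304079  64.        ]
[453.67341547 -83.67742458  64.        ]
[381.73995188  41.15229043  64.        ]
```

```bash
python3 - <<'E'
from h import *
o=sensors.get_obs(); print(np.round(o["q"],2))
go((415.5,9,260,-80.3),(415.5,9,196,-80.3))
p=snap("scene"); print(proj(p,np.array([[x,y,0.] for x in(430,610) for y in(395,495)])))
E
```

```text
[ 0.4  -0.15 -0.44  0.   -1.28 -0.28]
(415.5, 9, 260, -80.3) d [-0.0632, -0.0294, 0.1196] t [0.0002, -0.0001, -0.0155] rows 2.1
(415.5, 9, 196, -80.3) d [-0.0632, -0.0294, 0.205] t [0.0002, -0.0001, -0.0155] rows 1.3
[[269.71157018 305.51019688]
 [241.57399506 333.51577826]
 [210.81209724 279.10965255]
 [180.80283162 303.16650875]]
```

```bash
python3 -m crank '{"delta_pos":[[-0.063,-0.029,0.12],[-0.063,-0.029,0.12],[-0.063,-0.029,0.12],[-0.063,-0.029,0.16],[-0.063,-0.029,0.205],[-0.063,-0.029,0.205],[-0.063,-0.029,0.205]],"turn":[[0,0,-0.0155],[0,0,-0.0155],[0,0,-0.0155],[0,0,-0.0155],[0,0,-0.0155],[0,0,-0.0155],[0,0,-0.0155]]}' 0.14
python3 -m crank '{"delta_pos":[[0,0,0],[0,0,0],[0,0,0],[0,0,0],[0,0,0],[0,0,0]],"turn":[[0,0,0],[0,0,0],[0,0,0],[0,0,0],[0,0,0],[0,0,0]]}' -1 15
python3 - <<'E'
from h import *
go((415.5,9,245,-80.3),(415.5,9,310,-80.3),(520,440,230,0),(520,440,134,0))
E
```

```text
clock: 5.25
tcp_pos: [415.6, 9.6, 197.1]
ee_rot: [0.0, 0.765, -0.644, 0.0]
wrist_force: [0.4, -0.1, 0.4]
gripper_width: 50.1
gripper_force: 0.0
clock: 5.85
tcp_pos: [416.1, 10.3, 197.2]
ee_rot: [-0.001, 0.765, -0.644, 0.001]
wrist_force: [1.1, -0.2, 5.7]
gripper_width: 29.9
gripper_force: 15.3
(415.5, 9, 245, -80.3) d [0.0016, 0.001, -0.0638] t [-0.0008, 0.0, 0.001] rows 1.0
(415.5, 9, 310, -80.3) d [0.0016, 0.0008, -0.1505] t [-0.0008, 0.0, 0.001] rows 1.3
(520, 440, 230, 0) d [-0.5406, -0.2349, -0.0432] t [-0.0007, -0.0005, -0.4451] rows 9.3
(520, 440, 134, 0) d [-0.5406, -0.2346, 0.0848] t [-0.0007, -0.0005, -0.4451] rows 1.9
```

```bash
python3 -m crank '{"delta_pos":[[0.002,0.001,-0.03],[0.002,0.001,-0.06],[0.002,0.001,-0.1],[0.002,0.001,-0.15],[0.002,0.001,-0.15]],"turn":[[0,0,0],[0,0,0],[0,0,0],[0,0,0],[0,0,0]]}'
python3 - <<'E'
from h import *
p=snap("wrist"); cv2.imwrite("pics/w3.png",p["color"][:,:,::-1])
E
```

```text
clock: 6.35
tcp_pos: [416.4, 8.9, 313.1]
ee_rot: [-0.003, 0.765, -0.644, 0.002]
wrist_force: [-0.1, 0.4, -1.3]
gripper_width: 30.0
gripper_force: 14.4
```

View pics/w3.png

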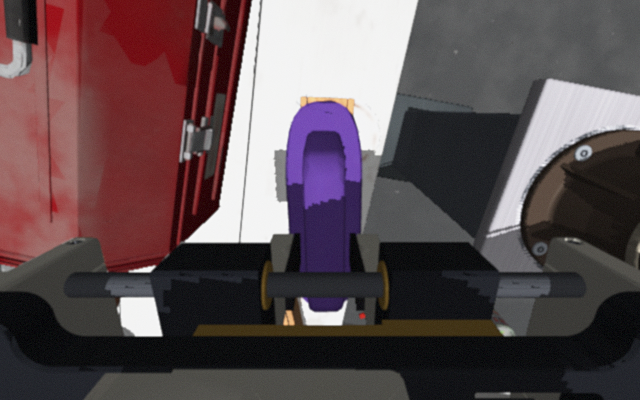

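```bash
python3 - <<'E'
from h import *
go((520,440,300,0),(520,440,180,0),(520,440,145,0))
E
```

```text
(520, 440, 300, 0) d [-0.5426, -0.2359, 0.0156] t [-0.0013, -0.0005, -0.4453] rows 9.3
(520, 440, 180, 0) d [-0.5424, -0.2352, 0.1756] t [-0.0013, -0.0005, -0.4453] rows 2.4
(520, 440, 145, 0) d [-0.5423, -0.2351, 0.2223] t [-0.0013, -0.0005, -0.4453] rows 0.7
```

```bash
python3 -m crank '{"delta_pos":[[-0.542,-0.235,0.016],[-0.542,-0.235,0.016],[-0.542,-0.235,0.016],[-0.542,-0.235,0.016],[-0.542,-0.235,0.016],[-0.542,-0.235,0.016],[-0.542,-0.235,0.016],[-0.542,-0.235,0.016],[-0.542,-0.235,0.016],[-0.542,-0.235,0.016],[-0.542,-0.235,0.016],[-0.542,-0.235,0.08],[-0.542,-0.235,0.14],[-0.542,-0.235,0.19],[-0.542,-0.235,0.222],[-0.542,-0.235,0.222],[-0.542,-0.235,0.222]],"turn":[[-0.0013,0,-0.445],[-0.0013,0,-0.445],[-0.0013,0,-0.445],[-0.0013,0,-0.445],[-0.0013,0,-0.445],[-0.0013,0,-0.445],[-0.0013,0,-0.445],[-0.0013,0,-0.445],[-0.0013,0,-0.445],[-0.0013,0,-0.445],[-0.0013,0,-0.445],[-0.0013,0,-0.445],[-0.0013,0,-0.445],[-0.0013,0,-0.445],[-0.0013,0,-0.445],[-0.0013,0,-0.445],[-0.0013,0,-0.445]]}'
python3 -m crank '{"delta_pos":[[0,0,0.008],[0,0,0.012],[0,0,0.016],[0,0,0.016]],"turn":[[0,0,0],[0,0,0],[0,0,0],[0,0,0]]}'

```

```text
clock: 8.1
tcp_pos: [518.9, 438.4, 142.5]
ee_rot: [0.002, 1.0, -0.001, -0.001]
wrist_force: [0.7, 0.6, 0.0]
gripper_width: 29.8
gripper_force: 14.4
clock: 8.5
tcp_pos: [519.1, 439.5, 133.2]
ee_rot: [0.001, 1.0, -0.0, -0.0]
wrist_force: [-4.4, -3.1, 12.8]
gripper_width: 29.5
gripper_force: 16.1
```

```bash
python3 -m crank '{"delta_pos":[[0,0,0],[0,0,0],[0,0,0],[0,0,-0.04],[0,0,-0.1],[0,0,-0.15],[0,0,-0.2]],"turn":[[0,0,0],[0,0,0],[0,0,0],[0,0,0],[0,0,0],[0,0,0],[0,0,0]]}' 0.5
python3 - <<'E'
from h import *
go((425,215,340,-71.5))
E
```

```text
clock: 9.2
tcp_pos: [519.1, 439.4, 281.8]
ee_rot: [0.001, 1.0, -0.0, -0.001]
wrist_force: [0.0, 1.0, -0.4]
gripper_width: 65.2
gripper_force: 0.0
(425, 215, 340, -71.5) d [-0.1254, 0.2995, -0.0765] t [0.0012, 0.0001, 0.3969] rows 8.3
```

```bash
python3 -m crank '{"delta_pos":[[-0.125,0.3,-0.076],[-0.125,0.3,-0.076],[-0.125,0.3,-0.076],[-0.125,0.3,-0.076],[-0.125,0.3,-0.076],[-0.125,0.3,-0.076],[-0.125,0.3,-0.076],[-0.125,0.3,-0.076],[-0.125,0.3,-0.076],[-0.125,0.3,-0.076]],"turn":[[0.001,0,0.397],[0.001,0,0.397],[0.001,0,0.397],[0.001,0,0.397],[0.001,0,0.397],[0.001,0,0.397],[0.001,0,0.397],[0.001,0,0.397],[0.001,0,0.397],[0.001,0,0.397]]}' 1
python3 - <<'E'
from h import *
p=snap("wrist"); cv2.imwrite("pics/w4.png",p["color"][:,:,::-1])
print([r["box"] for r in spotter.cut_out("deep_tray",p)],fit("deep_tray",[p],0,start=[443.5,273,.325]))
print([(r["p"],r["box"]) for r in spotter.cut_out("bottom_tray",p)])
q=[snap("side"),snap("scene")]; cv2.imwrite("pics/side1.png",q[0]["color"][:,:,::-1])
for k in q: print([(r["p"],r["box"]) for r in spotter.cut_out("scrub_brush",k)],[(r["p"],r["box"]) for r in spotter.cut_out("bottom_tray",k)])
print(fit("bottom_tray",q,0,start=[420,-5,.125]))
go((415,-45,350,-82.8))
E
```

```text
clock: 10.2
tcp_pos: [425.3, 214.6, 338.1]
ee_rot: [0.0, 0.811, -0.585, -0.0]
wrist_force: [-0.3, -0.5, 0.3]
gripper_width: 87.6
gripper_force: 0.0
[[273.3, 145.1, 323.4, 263.8]] (array([4.43224009e+02, 2.74278448e+02, 3.27967006e-01]), np.float64(0.02321476330569671), 1)
[(0.65, [343.0, 0.0, 415.8, 79.1])]
[(0.59, [261.4, 289.9, 335.3, 329.2])] [(0.82, [361.1, 186.5, 385.4, 232.2]), (0.33, [364.8, 148.1, 399.7, 175.2])]
[(0.95, [195.0, 264.5, 249.1, 310.5])] [(0.93, [335.3, 192.5, 374.1, 239.3])]
(array([ 4.20109079e+02, -5.07967045e+00,  1.34091035e-01]), np.float64(0.03135969496618061), 2)
(415, -45, 350, -82.8) d [0.3241, 0.1229, -0.0158] t [0.0003, -0.0001, 0.0628] rows 5.2
```

View pics/side1.png

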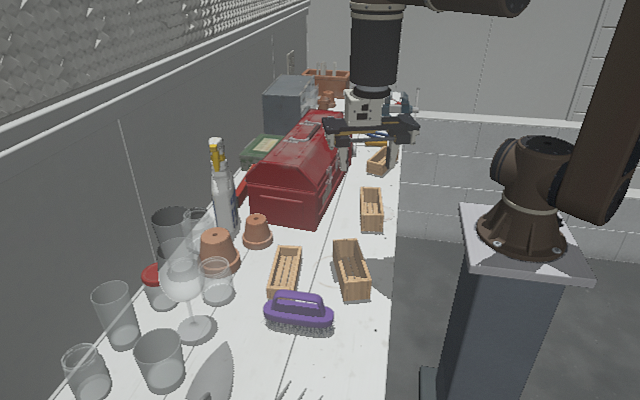

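The brush is standing on its bristles at about (300,312), clear of the trays, and the bottom tray at (372,210) is now uncovered. Next I measure the bottom tray with the wrist camera.

```bash
python3 -m crank '{"delta_pos":[[0.324,0.123,-0.016],[0.324,0.123,-0.016],[0.324,0.123,-0.016],[0.324,0.123,-0.016],[0.324,0.123,-0.016],[0.324,0.123,-0.016],[0.324,0.123,-0.016],[0.324,0.123,-0.016]],"turn":[[0,0,0.063],[0,0,0.063],[0,0,0.063],[0,0,0.063],[0,0,0.063],[0,0,0.063],[0,0,0.063],[0,0,0.063]]}'
python3 - <<'E'
from h import *
p=snap("wrist"); cv2.imwrite("pics/w5.png",p["color"][:,:,::-1])
f=fit("bottom_tray",[p],0,start=[420,-5,.13]); print(f)
im=p["color"][:,:,::-1].copy()
for z in(8,64):
    P=proj(p,world(np.array([[-31,-80,z],[31,-80,z],[31,80,z],[-31,80,z]],float),f[0],0)); cv2.polylines(im,[np.round(P*16).astype(int)],True,(0,255,0) if z==64 else (255,0,0),1,shift=4)
cv2.imwrite("pics/c5.png",cv2.resize(im[110:280,220:400],None,fx=3.5,fy=3.5,interpolation=cv2.INTER_NEAREST))
c,s=np.cos(.328),np.sin(.328)
go((443.3,274,200,-71.2),(443.3,274,108,-71.2))
E
```

```text
clock: 11.6
tcp_pos: [415.0, -44.8, 350.1]
ee_rot: [0.0, 0.75, -0.662, -0.0]
wrist_force: [0.1, -0.5, -0.1]
gripper_width: 87.9
gripper_force: 0.0
(array([ 4.20221227e+02, -4.42278453e+00,  1.35117867e-01]), np.float64(0.03641646964542562), 1)
(443.3, 274, 200, -71.2) d [-0.416, -0.0908, 0.1999] t [0.0003, -0.0001, -0.0643] rows 7.1
(443.3, 274, 108, -71.2) d [-0.4161, -0.0909, 0.3225] t [0.0003, -0.0001, -0.0643] rows 1.8
```

View pics/c5.png

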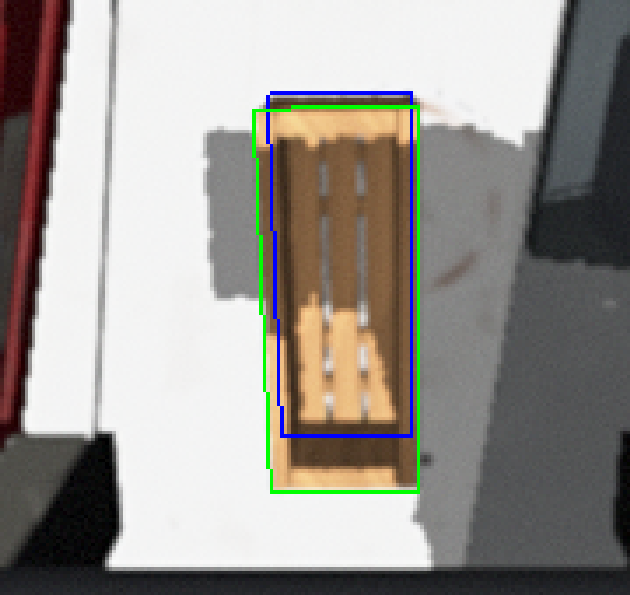

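The projected rim matches the bottom tray in the crop to about 1 px. Its pose is (420, −5, 0.134). I grasp the deep tray next.

```bash
python3 -m crank '{"delta_pos":[[-0.416,-0.091,0.2],[-0.416,-0.091,0.2],[-0.416,-0.091,0.2],[-0.416,-0.091,0.2],[-0.416,-0.091,0.2],[-0.416,-0.091,0.2],[-0.416,-0.091,0.2],[-0.416,-0.091,0.2],[-0.416,-0.091,0.2],[-0.416,-0.091,0.26],[-0.416,-0.091,0.31],[-0.416,-0.091,0.328],[-0.416,-0.091,0.328],[-0.416,-0.091,0.328]],"turn":[[0,0,-0.064],[0,0,-0.064],[0,0,-0.064],[0,0,-0.064],[0,0,-0.064],[0,0,-0.064],[0,0,-0.064],[0,0,-0.064],[0,0,-0.064],[0,0,-0.064],[0,0,-0.064],[0,0,-0.064],[0,0,-0.064],[0,0,-0.064]]}' 1
python3 -m crank '{"delta_pos":[[0,0,0],[0,0,0],[0,0,0],[0,0,0],[0,0,0]],"turn":[[0,0,0],[0,0,0],[0,0,0],[0,0,0],[0,0,0]]}' -1 25
python3 - <<'E'
from h import *
go((440,270,260,-71.2),(415.8,26.7,260,-82.3))
E
```

```text
clock: 13.1
tcp_pos: [443.9, 273.1, 105.0]
ee_rot: [-0.0, 0.813, -0.583, 0.0]
wrist_force: [0.1, -0.4, -0.0]
gripper_width: 87.6
gripper_force: 0.0
clock: 13.6
tcp_pos: [443.9, 273.2, 104.7]
ee_rot: [-0.0, 0.812, -0.583, -0.0]
wrist_force: [-0.3, -1.0, 6.6]
gripper_width: 61.8
gripper_force: 25.0
(440, 270, 260, -71.2) d [0.0024, 0.0063, -0.2071] t [-0.0, 0.0001, -0.0007] rows 3.1
(415.8, 26.7, 260, -82.3) d [0.2994, 0.1407, -0.2072] t [-0.0, 0.0001, 0.061] rows 4.9
```

```bash
python3 -m crank '{"delta_pos":[[0.002,0.006,-0.06],[0.002,0.006,-0.12],[0.002,0.006,-0.16],[0.002,0.006,-0.2],[0.3,0.141,-0.207],[0.3,0.141,-0.207],[0.3,0.141,-0.207],[0.3,0.141,-0.207],[0.3,0.141,-0.207],[0.3,0.141,-0.207],[0.3,0.141,-0.207],[0.3,0.141,-0.207],[0.3,0.141,-0.207]],"turn":[[0,0,0],[0,0,0],[0,0,0],[0,0,0],[0,0,0.061],[0,0,0.061],[0,0,0.061],[0,0,0.061],[0,0,0.061],[0,0,0.061],[0,0,0.061],[0,0,0.061],[0,0,0.061]]}'
python3 - <<'E'
from h import *
go((415.9,26,177,-82.3))
E
```

```text
clock: 14.9
tcp_pos: [415.7, 27.0, 259.2]
ee_rot: [0.001, 0.753, -0.658, -0.0]
wrist_force: [-0.2, 0.1, -3.3]
gripper_width: 62.1
gripper_force: 25.0
(415.9, 26, 177, -82.3) d [0.0012, -0.0002, 0.1096] t [0.0004, -0.0001, 0.0003] rows 1.6
```

```bash
python3 -m crank '{"delta_pos":[[0.001,0,0.05],[0.001,0,0.1],[0.001,0,0.11],[0.001,0,0.11]],"turn":[[0,0,0],[0,0,0],[0,0,0],[0,0,0]]}'
python3 - <<'E'
from h import *
o=sensors.get_obs(); print(o["tcp_pos"])
q=[snap("side"),snap("scene")]; z=o["tcp_pos"][2]-104.7
for k in q:
    print(fit("deep_tray",[k],z,start=[415.8,26.7,.134]),fit("bottom_tray",[k],0,start=[420,-5,.134],occ={k["shot"]:spotter.cut_out("deep_tray",k)[0]["pixels"]}))
im=q[0]["color"][:,:,::-1]; cv2.imwrite("pics/s6.png",cv2.resize(im[130:250,300:440],None,fx=5,fy=5,interpolation=cv2.INTER_CUBIC))
E
```

```text
clock: 15.3
tcp_pos: [415.3, 25.6, 176.2]
ee_rot: [0.002, 0.753, -0.658, -0.001]
wrist_force: [1.1, 0.4, -1.4]
gripper_width: 61.6
gripper_force: 25.0
[415.30050576  25.63286951 176.23731523]
(array([4.11949810e+02, 2.62869002e+01, 1.02717234e-01]), np.float64(0.04951593882271202), 1) (array([ 4.18688639e+02, -6.27390203e+00,  1.22112912e-01]), np.float64(0.051623045547246775), 1)
(array([4.19019840e+02, 2.75905046e+01, 2.21276689e-01]), np.float64(0.1066295406789598), 1) (array([ 4.22349150e+02, -5.91041623e+00,  1.47067262e-01]), np.float64(0.06032159297950559), 1)
```

View pics/s6.png

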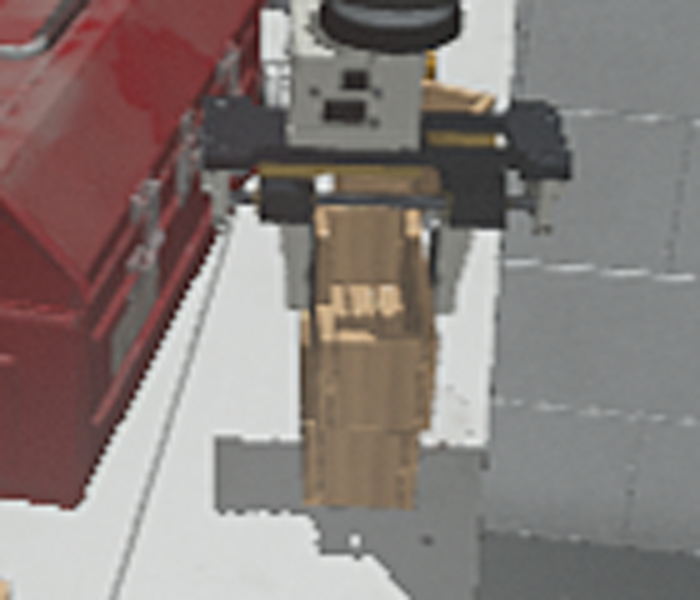

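The side view shows the deep tray held squarely over the bottom tray, overhanging toward +y, with the toolbox clear. I lower it slowly.

```bash
python3 -m crank '{"delta_pos":[[0,0,0.004],[0,0,0.008],[0,0,0.012],[0,0,0.014],[0,0,0.016],[0,0,0.018],[0,0,0.018]],"turn":[[0,0,0],[0,0,0],[0,0,0],[0,0,0],[0,0,0],[0,0,0],[0,0,0]]}'
python3 - <<'E'
from h import *
go((415.9,26,160.7,-82.3))
E
```

```text
clock: 16.4
tcp_pos: [415.5, 25.2, 163.2]
ee_rot: [0.001, 0.753, -0.658, -0.0]
wrist_force: [-0.3, -0.5, -1.5]
gripper_width: 61.8
gripper_force: 25.0
(415.9, 26, 160.7, -82.3) d [-0.001, -0.0006, 0.0033] t [0.0003, -0.0002, -0.0001] rows 0.1
```

```bash
python3 -m crank '{"delta_pos":[[0,0,0.002],[0,0,0.0035],[0,0,0.005],[0,0,0.005]],"turn":[[0,0,0],[0,0,0],[0,0,0],[0,0,0]]}'

```

```text
clock: 16.8
tcp_pos: [415.7, 25.3, 160.6]
ee_rot: [0.0, 0.753, -0.658, 0.0]
wrist_force: [-4.1, 0.7, 12.5]
gripper_width: 61.8
gripper_force: 25.0
```

```bash
python3 -m crank '{"delta_pos":[[0,0,0],[0,0,0],[0,0,0],[0,0,-0.03],[0,0,-0.08],[0,0,-0.14],[0,0,-0.2]],"turn":[[0,0,0],[0,0,0],[0,0,0],[0,0,0],[0,0,0],[0,0,0],[0,0,0]]}' 1
python3 - <<'E'
from h import *
p=snap("wrist"); cv2.imwrite("pics/w7.png",p["color"][:,:,::-1]); print(fit("deep_tray",[p],56,start=[415.6,26,.134]))
go((407.6,-355.2,240,-109.3),(407.6,-355.2,94,-109.3))
E
```

```text
clock: 17.5
tcp_pos: [415.3, 25.1, 311.2]
ee_rot: [0.001, 0.753, -0.658, -0.0]
wrist_force: [2.1, 0.3, -0.6]
gripper_width: 87.2
gripper_force: 0.0
(array([4.15090441e+02, 2.65022775e+01, 1.38653397e-01]), np.float64(0.014262645531496523), 1)
(407.6, -355.2, 240, -109.3) d [0.5019, 0.0834, 0.0993] t [-0.0028, 0.0012, 0.1502] rows 7.8
(407.6, -355.2, 94, -109.3) d [0.5022, 0.0853, 0.294] t [-0.0028, 0.0012, 0.1502] rows 2.9
```

```bash
python3 -m crank '{"delta_pos":[[0.502,0.084,0.06],[0.502,0.084,0.06],[0.502,0.084,0.06],[0.502,0.084,0.06],[0.502,0.084,0.06],[0.502,0.084,0.06],[0.502,0.084,0.06],[0.502,0.084,0.06],[0.502,0.084,0.06],[0.502,0.084,0.06],[0.502,0.084,0.12],[0.502,0.084,0.18],[0.502,0.085,0.24],[0.502,0.085,0.28],[0.502,0.085,0.295],[0.502,0.085,0.295],[0.502,0.085,0.295]],"turn":[[-0.003,0.001,0.15],[-0.003,0.001,0.15],[-0.003,0.001,0.15],[-0.003,0.001,0.15],[-0.003,0.001,0.15],[-0.003,0.001,0.15],[-0.003,0.001,0.15],[-0.003,0.001,0.15],[-0.003,0.001,0.15],[-0.003,0.001,0.15],[-0.003,0.001,0.15],[-0.003,0.001,0.15],[-0.003,0.001,0.15],[-0.003,0.001,0.15],[-0.003,0.001,0.15],[-0.003,0.001,0.15],[-0.003,0.001,0.15]]}'
python3 -m crank '{"delta_pos":[[0,0,0],[0,0,0],[0,0,0],[0,0,0],[0,0,0]],"turn":[[0,0,0],[0,0,0],[0,0,0],[0,0,0],[0,0,0]]}' -1 25
python3 - <<'E'
from h import *
go((407.6,-355.2,310,-109.3))
E
```

```text
clock: 19.3
tcp_pos: [403.9, -356.4, 90.0]
ee_rot: [-0.005, -0.579, 0.815, 0.001]
wrist_force: [0.4, -0.7, -0.2]
gripper_width: 87.6
gripper_force: 0.0
clock: 19.8
tcp_pos: [404.0, -357.0, 89.7]
ee_rot: [-0.004, -0.579, 0.816, 0.001]
wrist_force: [1.1, 0.8, 6.7]
gripper_width: 61.8
gripper_force: 25.0
(407.6, -355.2, 310, -109.3) d [-0.002, -0.0021, -0.2938] t [0.0018, -0.002, 0.0] rows 4.4
```

```bash
cat >> h.py <<'E'
def goz(a1,*W):
    "keep the tilt: turn about world z so tool x points to a1 deg; W positions"
    o=sensors.get_obs(); R0=R.from_quat(np.roll(o["ee_rot"],-1)); x=R0.apply([1,0,0]); a=np.degrees(np.arctan2(x[1],x[0])); 
    Q=R.from_rotvec([0,0,np.radians((a1-a+180)%360-180)]); t=(R0.inv()*Q*R0).as_rotvec()/np.pi
    print("a now",round(a,2),"toolz",np.round(R0.apply([0,0,1]),4),"turn",np.round(t,4).tolist())
    for w in W: print(w,np.round(R0.inv().apply(np.array(w)-o["tcp_pos"])/750,4).tolist())
E
python3 - <<'E'
from h import *
goz(-82.2,(404,-357,310),(419.9,-8.1,310))
E
```

```text
a now -109.29 toolz [-0.0075 -0.0041 -1.    ] turn [0.001, 0.0009, -0.1505]
(404, -357, 310) [0.0018, 0.0017, -0.2937]
(419.9, -8.1, 310) [-0.4443, 0.1354, -0.2958]
```

```bash
python3 -m crank '{"delta_pos":[[0.002,0.002,-0.05],[0.002,0.002,-0.11],[0.002,0.002,-0.17],[0.002,0.002,-0.23],[0.002,0.002,-0.294],[0.002,0.002,-0.294],[-0.444,0.135,-0.296],[-0.444,0.135,-0.296],[-0.444,0.135,-0.296],[-0.444,0.135,-0.296],[-0.444,0.135,-0.296],[-0.444,0.135,-0.296],[-0.444,0.135,-0.296],[-0.444,0.135,-0.296],[-0.444,0.135,-0.296],[-0.444,0.135,-0.296],[-0.444,0.135,-0.296]],"turn":[[0,0,0],[0,0,0],[0,0,0],[0,0,0],[0,0,0],[0,0,0],[0.001,0.001,-0.1505],[0.001,0.001,-0.1505],[0.001,0.001,-0.1505],[0.001,0.001,-0.1505],[0.001,0.001,-0.1505],[0.001,0.001,-0.1505],[0.001,0.001,-0.1505],[0.001,0.001,-0.1505],[0.001,0.001,-0.1505],[0.001,0.001,-0.1505],[0.001,0.001,-0.1505]]}'
python3 - <<'E'
from h import *
p=snap("wrist"); b=sensors.get_obs()["tcp_pos"]; cv2.imwrite("pics/w8.png",p["color"][:,:,::-1])
c=spotter.cut_out("middle_tray",p); print([(r["p"],r["box"]) for r in c])
# predicted -y end of the held tray vs picture
v=[b[0]-.4,b[1]+2.9,.137]; P=world(np.array([[-31,-80,52],[31,-80,52],[-31,-80,8],[31,-80,8]],float),v,b[2]-89.7); print(proj(p,P).round(1))
goz(-82.2,(419.9,-8.1,215),(419.9,-8.1,205))
E
```

```text
clock: 21.5
tcp_pos: [419.2, -9.3, 309.1]
ee_rot: [0.005, 0.753, -0.658, -0.001]
wrist_force: [-0.7, -0.7, -2.5]
gripper_width: 61.7
gripper_force: 25.0
[(0.87, [257.0, 118.8, 395.6, 327.9])]
[[392.2 117.7]
 [251.2 118.2]
 [374.4 115.7]
 [269.  116. ]]
a now -82.36 toolz [-0.0081 -0.0062 -0.9999] turn [0.0, 0.0, -0.0009]
(419.9, -8.1, 215) [-0.0021, -0.002, 0.1257]
(419.9, -8.1, 205) [-0.0022, -0.0021, 0.139]
```

View pics/w8.png

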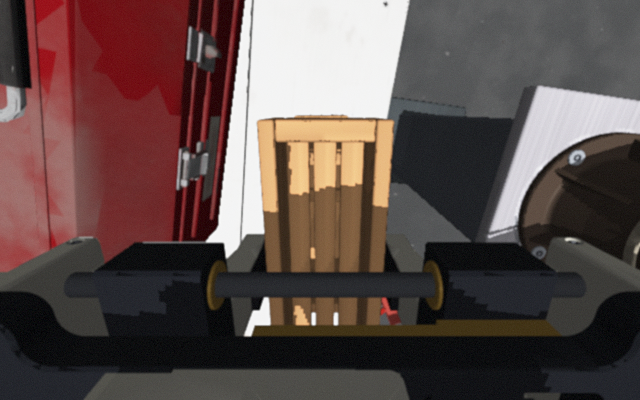

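```bash
python3 - <<'E'
from h import *
o=sensors.get_obs(); b=o["tcp_pos"]
p=snap("wrist"); m=spotter.cut_out("middle_tray",p)[0]["pixels"]
for r in(120,122,125,130,150,170): x=np.nonzero(m[r])[0]; print(r,x.min(),x.max())
v=[b[0]-.4,b[1]+2.9,.137]
for y in(-80,-60,-40): print(y,proj(p,world(np.array([[-31,y,52],[31,y,52]],float),v,b[2]-89.7)).round(1).tolist())
for n in("side","scene"):
    k=snap(n); r=spotter.cut_out("middle_tray",k)
    if not r: continue
    m=r[0]["pixels"].astype(float); print(n,r[0]["p"],r[0]["box"])
    P=world(np.array([[x,80,z] for x in(-31,31) for z in(8,52)],float),v,b[2]-89.7); print(proj(k,P).round(1).tolist())
    cv2.imwrite(f"pics/{n}9.png",k["color"][:,:,::-1])
    for dz in(-10,-5,0,5): s=sil(k,"middle_tray",v,b[2]-89.7+dz); print(dz,(m*(1-s)).sum(), (s*(1-m)).sum())
E
```

```text
120 256 392
122 256 393
125 256 394
130 257 393
150 258 391
170 260 390
-80 [[392.4, 117.9], [251.5, 118.4]]
-60 [[389.5, 162.8], [255.0, 163.5]]
-40 [[386.8, 203.9], [258.2, 204.6]]
side 0.66 [365.4, 124.7, 394.2, 158.0]
[[389.8, 159.9], [391.4, 143.8], [365.3, 159.2], [366.4, 143.2]]
-10 65.50196078431372 200.77647058823527
-5 20.43529411764706 156.52941176470588
0 2.43921568627451 138.2
5 12.423529411764704 148.9019607843137
scene 0.92 [335.3, 124.4, 374.9, 167.8]
[[359.4, 167.1], [360.1, 151.0], [336.4, 162.9], [336.6, 147.0]]
-10 112.29019607843138 337.4039215686274
-5 51.172549019607835 280.1411764705882
0 6.894117647058824 231.13333333333333
5 25.93725490196078 250.9843137254902
```

```bash
python3 -m crank '{"delta_pos":[[-0.002,-0.002,0.05],[-0.002,-0.002,0.1],[-0.002,-0.002,0.126],[-0.002,-0.002,0.132],[-0.002,-0.002,0.139],[-0.002,-0.002,0.139]],"turn":[[0,0,-0.001],[0,0,-0.001],[0,0,-0.001],[0,0,-0.001],[0,0,-0.001],[0,0,-0.001]]}'
```

```text
clock: 22.5
tcp_pos: [420.6, -6.9, 205.7]
ee_rot: [0.004, 0.754, -0.656, -0.001]
wrist_force: [-1.2, -0.1, -1.5]
gripper_width: 62.2
gripper_force: 25.0
```

```bash
python3 -m crank '{"delta_pos":[[0,0,0.002],[0,0,0.004],[0,0,0.006],[0,0,0.007],[0,0,0.007]],"turn":[[0,0,0],[0,0,0],[0,0,0],[0,0,0],[0,0,0]]}'
```

```text
clock: 23.0
tcp_pos: [420.8, -6.9, 201.7]
ee_rot: [0.004, 0.755, -0.656, -0.0]
wrist_force: [-3.7, 1.5, 12.1]
gripper_width: 62.1
gripper_force: 25.0
```

Seated at 201.7, as predicted. I release, rise, check, and head for the shallow tray.

```bash
python3 -m crank '{"delta_pos":[[0,0,0],[0,0,0],[0,0,0],[0,0,-0.03],[0,0,-0.08],[0,0,-0.14],[0,0,-0.2],[0,0,-0.2]],"turn":[[0,0,0],[0,0,0],[0,0,0],[0,0,0],[0,0,0],[0,0,0],[0,0,0],[0,0,0]]}' 1
python3 - <<'E'
from h import *
p=snap("wrist"); cv2.imwrite("pics/w10.png",p["color"][:,:,::-1]); print(fit("middle_tray",[p],112,start=[419.5,-5,.137]))
q=[snap("side"),snap("scene")]
for k in q: print(fit("deep_tray",[k],56,start=[415,26.5,.137])) 
go((585,240,340,-83.7))
E
```

```text
clock: 23.8
tcp_pos: [423.6, -5.8, 356.1]
ee_rot: [0.001, 0.755, -0.656, 0.002]
wrist_force: [0.4, 0.5, -1.7]
gripper_width: 87.3
gripper_force: 0.0
(array([ 4.18922343e+02, -3.71026657e+00,  1.40657440e-01]), np.float64(0.028303858037109598), 1)
(array([4.13297005e+02, 3.14446601e+01, 1.36886739e-01]), np.float64(0.2818161097888642), 1)
(array([4.14888553e+02, 2.48919282e+01, 1.47263593e-01]), np.float64(0.2358311018267977), 1)
(585, 240, 340, -83.7) d [-0.295, -0.2624, 0.0074] t [0.0033, -0.0018, 0.0092] rows 5.9
```

```bash
python3 -m crank '{"delta_pos":[[-0.295,-0.262,0.007],[-0.295,-0.262,0.007],[-0.295,-0.262,0.007],[-0.295,-0.262,0.007],[-0.295,-0.262,0.007],[-0.295,-0.262,0.007],[-0.295,-0.262,0.007],[-0.295,-0.262,0.007]],"turn":[[0.0033,-0.0018,0.009],[0.0033,-0.0018,0.009],[0.0033,-0.0018,0.009],[0.0033,-0.0018,0.009],[0.0033,-0.0018,0.009],[0.0033,-0.0018,0.009],[0.0033,-0.0018,0.009],[0.0033,-0.0018,0.009]]}'
python3 - <<'E'
from h import *
p=snap("wrist"); f=fit("shallow_tray",[p],0,start=[597,301,.112]); print(f)
x,y,a=f[0]; go((x,y,150,np.degrees(a)-90),(x,y,83,np.degrees(a)-90))
E
```

```text
clock: 24.9
tcp_pos: [585.2, 240.9, 339.3]
ee_rot: [0.001, 0.745, -0.667, 0.0]
wrist_force: [-0.6, -0.6, 1.2]
gripper_width: 87.4
gripper_force: 0.0
(array([5.97148384e+02, 3.01324085e+02, 1.20038639e-01]), np.float64(0.017446852413597804), 1)
(np.float64(597.148384484055), np.float64(301.32408540495277), 150, np.float64(-83.12229260828086)) d [-0.0801, -0.0253, 0.2548] t [-0.0002, -0.0001, -0.003] rows 4.0
(np.float64(597.148384484055), np.float64(301.32408540495277), 83, np.float64(-83.12229260828086)) d [-0.0801, -0.0253, 0.3442] t [-0.0002, -0.0001, -0.003] rows 1.3
```

```bash
python3 - <<'E'
from h import *
k=snap("side")
for uv in [(231,298),(237,268),(200,300),(270,245)]: print(uv,ray(k,uv,0).round())
k=snap("scene")
for uv in [(191,262),(212,240),(249,228)]: print(uv,ray(k,uv,0).round())
E
```

```text
(231, 298) [701. 393.   0.]
(237, 268) [725. 291.   0.]
(200, 300) [767. 412.   0.]
(270, 245) [673. 184.   0.]
(191, 262) [701. 370.   0.]
(212, 240) [723. 268.   0.]
(249, 228) [673. 167.   0.]
```

```bash
python3 -m crank '{"delta_pos":[[-0.08,-0.025,0.05],[-0.08,-0.025,0.1],[-0.08,-0.025,0.16],[-0.08,-0.025,0.22],[-0.08,-0.025,0.28],[-0.08,-0.025,0.32],[-0.08,-0.025,0.338],[-0.08,-0.025,0.338],[-0.08,-0.025,0.338]],"turn":[[0,0,-0.003],[0,0,-0.003],[0,0,-0.003],[0,0,-0.003],[0,0,-0.003],[0,0,-0.003],[0,0,-0.003],[0,0,-0.003],[0,0,-0.003]]}' 1
python3 -m crank '{"delta_pos":[[0,0,0],[0,0,0],[0,0,0],[0,0,0],[0,0,0]],"turn":[[0,0,0],[0,0,0],[0,0,0],[0,0,0],[0,0,0]]}' -1 25
python3 - <<'E'
from h import *
goz(-82.1,(597,301,370),(414.8,27.3,370))
E
```

```text
clock: 26.0
tcp_pos: [598.5, 302.4, 90.5]
ee_rot: [-0.002, 0.748, -0.663, 0.001]
wrist_force: [-0.5, 0.9, 0.3]
gripper_width: 87.9
gripper_force: 0.0
clock: 26.5
tcp_pos: [597.8, 302.2, 89.4]
ee_rot: [-0.001, 0.748, -0.663, 0.001]
wrist_force: [0.3, -0.0, 6.0]
gripper_width: 61.8
gripper_force: 25.0
a now -83.11 toolz [ 0.0027  0.0013 -1.    ] turn [-0.0, -0.0, -0.0056]
(597, 301, 370) [0.0012, 0.0002, -0.3742]
(414.8, 27.3, 370) [0.3343, 0.2851, -0.3753]
```

```bash
python3 -m crank '{"delta_pos":[[0.001,0,-0.05],[0.001,0,-0.11],[0.001,0,-0.17],[0.001,0,-0.23],[0.001,0,-0.29],[0.001,0,-0.34],[0.333,0.285,-0.375],[0.333,0.285,-0.375],[0.333,0.285,-0.375],[0.333,0.285,-0.375],[0.333,0.285,-0.375],[0.333,0.285,-0.375],[0.333,0.285,-0.375],[0.333,0.285,-0.375],[0.333,0.285,-0.375],[0.333,0.285,-0.375],[0.333,0.285,-0.375]],"turn":[[0,0,0],[0,0,0],[0,0,0],[0,0,0],[0,0,0],[0,0,0],[0,0,-0.0056],[0,0,-0.0056],[0,0,-0.0056],[0,0,-0.0056],[0,0,-0.0056],[0,0,-0.0056],[0,0,-0.0056],[0,0,-0.0056],[0,0,-0.0056],[0,0,-0.0056],[0,0,-0.0056]]}'
python3 - <<'E'
from h import *
goz(-82.1,(414.8,28,265),(414.8,28,249))
E
```

```text
clock: 28.2
tcp_pos: [415.1, 28.9, 368.8]
ee_rot: [-0.001, 0.754, -0.657, 0.0]
wrist_force: [0.9, 0.1, -1.6]
gripper_width: 61.9
gripper_force: 25.0
a now -82.08 toolz [ 1.e-03  4.e-04 -1.e+00] turn [0.0, 0.0, 0.0001]
(414.8, 28, 265) [0.0011, 0.0007, 0.1383]
(414.8, 28, 249) [0.0011, 0.0008, 0.1597]
```

```bash
python3 -m crank '{"delta_pos":[[0.001,0.001,0.05],[0.001,0.001,0.1],[0.001,0.001,0.138],[0.001,0.001,0.145],[0.001,0.001,0.153],[0.001,0.001,0.159],[0.001,0.001,0.159]],"turn":[[0,0,0],[0,0,0],[0,0,0],[0,0,0],[0,0,0],[0,0,0],[0,0,0]]}'
python3 -m crank '{"delta_pos":[[0,0,0.002],[0,0,0.004],[0,0,0.006],[0,0,0.006]],"turn":[[0,0,0],[0,0,0],[0,0,0],[0,0,0]]}'
```

```text
clock: 28.9
tcp_pos: [414.8, 27.8, 250.4]
ee_rot: [-0.001, 0.754, -0.657, 0.001]
wrist_force: [-1.0, -0.2, -2.0]
gripper_width: 61.9
gripper_force: 25.0
clock: 29.3
tcp_pos: [414.3, 27.4, 245.5]
ee_rot: [-0.001, 0.754, -0.657, 0.0]
wrist_force: [-0.0, 0.9, -2.8]
gripper_width: 62.1
gripper_force: 25.0
```

```bash
python3 -m crank '{"delta_pos":[[0,0,0.001],[0,0,0.002],[0,0,0.002]],"turn":[[0,0,0],[0,0,0],[0,0,0]]}'
```

```text
clock: 29.6
tcp_pos: [414.9, 27.6, 245.3]
ee_rot: [-0.001, 0.754, -0.657, 0.001]
wrist_force: [-3.4, 0.4, 10.6]
gripper_width: 61.8
gripper_force: 25.0
```

Seated. I release, withdraw, and check with all the cameras.

```bash
python3 -m crank '{"delta_pos":[[0,0,0],[0,0,0],[0,0,0],[0,0,-0.03],[0,0,-0.08],[0,0,-0.14],[0,0,-0.19],[0.35,0.1,-0.19],[0.35,0.1,-0.19],[0.35,0.1,-0.19],[0.35,0.1,-0.19],[0.35,0.1,-0.19],[0.35,0.1,-0.19],[0.35,0.1,-0.19],[0.35,0.1,-0.19]],"turn":[[0,0,0],[0,0,0],[0,0,0],[0,0,0],[0,0,0],[0,0,0],[0,0,0],[0,0,0],[0,0,0],[0,0,0],[0,0,0],[0,0,0],[0,0,0],[0,0,0],[0,0,0]]}' 1
python3 - <<'E'
from h import *
q=[snap("side"),snap("scene")]
c=[cv2.resize(k["color"][y:y+150,x:x+100,::-1],None,fx=4,fy=4,interpolation=cv2.INTER_CUBIC) for k,x,y in((q[0],320,100),(q[1],305,100))]
cv2.imwrite("pics/end.png",np.hstack(c))
Z=dict(bottom_tray=(0,[420.1,-5,.134]),deep_tray=(56,[415.1,26.5,.137]),middle_tray=(112,[419.2,-4.5,.137]),shallow_tray=(156,[414.8,26.8,.138]))
for k in q:
    cover=np.zeros((400,640),bool)
    for n in("shallow_tray","middle_tray","deep_tray","bottom_tray"):
        z,v=Z[n]; r=fit(n,[k],z,start=v,occ={k["shot"]:cover.copy()}); print(n,r and (r[0].round(2),round(r[1],3))); cover|=sil(k,n,v,z)>.5
E
```

```text
clock: 31.1
tcp_pos: [375.6, -243.4, 385.8]
ee_rot: [-0.001, 0.753, -0.658, 0.0]
wrist_force: [-0.1, -0.4, 0.2]
gripper_width: 87.3
gripper_force: 0.0
shallow_tray (array([ 4.87684e+03, -5.67320e+03,  1.38000e+00]), np.float64(0.996))
middle_tray (array([ 4.1796e+02, -5.6700e+00,  1.2000e-01]), np.float64(0.11))
deep_tray (array([4.1295e+02, 2.8820e+01, 1.3000e-01]), np.float64(0.038))
bottom_tray (array([ 4.1905e+02, -6.1500e+00,  1.3000e-01]), np.float64(0.112))
shallow_tray (array([4.1619e+02, 2.4170e+01, 1.4000e-01]), np.float64(0.02))
middle_tray (array([ 4.2199e+02, -9.6900e+00,  1.3000e-01]), np.float64(0.063))
deep_tray (array([4.1827e+02, 2.0400e+01, 1.7000e-01]), np.float64(0.039))
bottom_tray (array([ 4.2442e+02, -9.8400e+00,  1.5000e-01]), np.float64(0.056))
```

View pics/end.png

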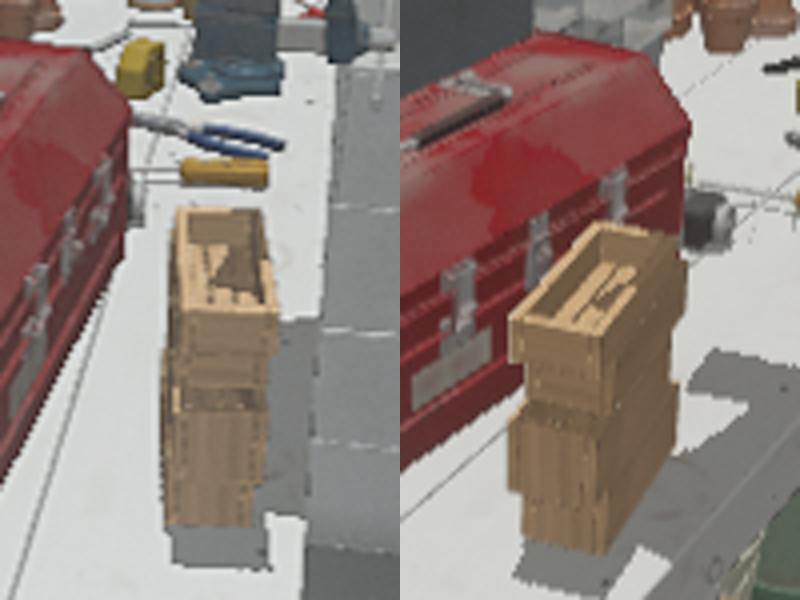

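The crops show all four trays in a zigzag, level and closed up with no gaps. The deep and shallow trays overhang toward +y, and the robot is clear of everything. I hand the job in.

```bash
python3 -c "
from rig import workorder; print(workorder.finish_job())"
```

```text
the job is handed in; nothing more can be done
None
```

The job is handed in, at about 31 s of the 72 s allowed: the brush stands bristles down on the bench clear of the trays, and the deep, middle and shallow trays are seated zigzag on the bottom tray; the bottom tray still measures where it was, and the head lamp and clay pot were not touched.

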